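# Put the master plate to soak under its sprung guard

## Task

Put the steel master plate to soak in its nest, clear of dust and breath: carry it in from the front past the sprung guard, holding the guard open as you go, and lower it level over the two dowels until it lies flat on the base. Keep hold of the plate until it is down, then let go and lift clear so that the guard swings fully shut over it. Leave the V-block, the loupe and the wash bottle where they are.

Things in the scene. Friction and masses are not known exactly. Their poses are not given: they have to be found in the camera images.
- plate_centre (a point): centre, half-way up, of the loose steel master plate: 64 mm along its x, 112 mm along its y, 10 mm thick, z up, 0.25 to 0.5 kg, flat on the worktop at the start. Two 12 mm through holes on its y axis, 44 mm either side of the centre. Same either way round.
- plate_grip (a point): middle of the upright aluminium grip bar on the plate, 18 mm above plate_centre (23 mm above the plate's underside). The bar is 14 mm thick along plate y, 34 mm long along plate x, 26 mm tall above the plate's top face: pinch it from above across its 14 mm.
- nest_seat (a point): point on the top face of the fixed grey nest base, midway between the dowels, 12 mm above the worktop. x points from the open front edge (60 mm in front, robot's side) to the rear, y to its left, z up. Base: x -60 to 60, y -122 to 68 mm. The seated plate lies flat with its y axis along this y (either way round), plate_centre 5 mm above this point.
- dowel_left (a point): tip of the left one of two steel bullet-nosed dowels, 10 mm thick, that stand on the nest's y axis 44 mm either side of nest_seat; tips 12.5 mm above the base, 24.5 mm above the worktop; the top 5 mm tapers. Axes as nest_seat.
- dowel_right (a point): tip of the right dowel, the same as the left one, at nest y = -44 mm
- guard_lip (a point): middle of the front face of the guard's upright lip, the edge to push: an aluminium strip 166 mm long along this point's y, 5 mm thick, reaching from 53 to 65 mm above the worktop. It turns with the guard; shut, this point lies at nest x = -48, y = 0 mm. A plate carried just above the dowels passes under it, so that the fingers push it.
- guard_pivot (a point): point on the guard's vertical pivot axis, 59 mm above the worktop, at nest x = 0, y = -105 mm. The post and hub are 30 mm thick and 76 mm tall. A stop pillar (15 mm at its foot, 11 mm at its rubber tip, 65 mm tall above the worktop) stands at nest x = -53, y = -78 mm.
- guard (a joint): angle of the guard, a clear 90 x 150 mm panel lying level 53 mm above the worktop (5 mm above the seated plate's grip bar), turning about the post at the nest's right. 0 = shut on its stop; grows as the lip is pushed to the nest's rear, to 1.35 rad. A spring always swings it shut, 0.9 to 3 N at the lip; fingers at the middle of the nest hold it at about 0.6 to 1.
- v_block_2: hardened steel V-block, 45 x 50 x 40 mm, origin at the centre of its underside; bystander
- loupe: black stand loupe, 38 mm across, 43 mm tall, origin at the centre of its underside; bystander
- wash_bottle: white wash bottle with a bent spout, 178 mm tall, origin at the centre of its underside; bystander

How it is judged:
By the outcome, as a careful person would: the job done as asked, in the order asked, and still so for the second after the job is handed in, with the robot touching nothing.
It also fails if it takes over 38 s, if anything falls off the work surface, if the arm or the gripper's body presses on something with over 40 N, if the wrist force passes 120 N, or if a joint passes its speed limit or range.

## Robot

A 6-joint arm with a two-finger parallel gripper is mounted at the origin on a cart in front of the work surface, level with it; the furniture and walls round the work are solid. World frame = base frame: x ahead of the robot, y to its left, z up, the work surface at z = 0. Lengths are in m, angles in rad, forces in N, time in s.
With the tool pointing down it reaches from about 0.325 to 0.9 m from the base axis. Payload 6.1 kg.
Tool frame: the origin (TCP) lies midway between the tips of the shut fingers; the grasp point (between the pads) lies 19 mm behind it; x points along the fingers, y is the direction in which the jaws open and shut, and the axes are right-handed (so a half turn about x gives the same grasp; the last joint's range is limited). The gripper opens to 85 mm and grips with 20 to 120 N. Pads are 22 mm wide; open, the fingers measure 114 mm over their backs; the gripper's body (76 mm by 85 mm) begins 54 mm behind the grasp point. The pads swing forward as they close: fully open they stand 13 mm farther back than shut.
Start: joints at [1.083, 0.22, 1.526, -0, 1.395, -0.126], TCP at [0.221, 0.585, 0.231] pointing down, gripper open.
Joint ranges: [-2.98, 2.98], [-0.91, 2.08], [0.09, 2.57], [-1.24, 4.39], [0.2, 2.65], [-2.68, 2.68]. Speed limits (rad/s): [2.57, 2.57, 3.01, 3.14, 3.14, 3.14].

## Interface

Orientations are given as [roll, pitch, yaw] about the fixed x, y, z axes, in that order (R = Rz(yaw) Ry(pitch) Rx(roll)).
In Python, from plant import movep, move_l, set_joints, gripper_to, hold, inverse_kinematics, observe, get_image, get_calibration, Unreachable, job_done gives the robot as it stands. Calls block until the motion is done:
- movep(position, orientation): joint-space move of the TCP to a pose.
- move_l(position, feed=0.15, rotation=None, max_force=None): straight line of the TCP; rotation=None keeps the orientation; feed is the mean speed in m/s. With max_force (N) it stops when the force on the tool has changed by that much, and returns True; else False.
- set_joints(angles): joint-space move.
- gripper_to(opening, f_grip=None): finger opening in m; f_grip is the grip in N (None keeps the last); returns when the fingers have stopped.
- hold(seconds).
- inverse_kinematics(position, orientation): joint angles nearest the present ones, or None.
- observe(): the state.
- get_image(name): name is "side" or "top"; returns (picture, depth): 420x560x3 uint8, red, green, blue; 420x560 float32, m along the optical axis (not along the pixel's ray), 0 where there is no reading.
- get_calibration(name): a dict with "intrinsics" (3x3 intrinsics, pixels), "world_from_camera" (4x4, takes a point from camera to world coordinates). Camera axes: x right, y down, z forward; pixel columns grow to the right and rows downward; lengths in m; the calibration is good to about 2 mm. A picture is of the moment at which its call begins. get_calibration takes no time and is no camera call.
A pose or a line that the arm cannot do raises Unreachable and nothing moves.
- job_done(): hands the job in, once; it reports no verdict.
The state is a dict: "time_s": time; "q": joint angles; "joint_velocities": joint speeds; "joint_torque": joint torques, N m; "eef_pos": TCP position; "tcp_rot": TCP orientation; "ft_force": force on the tool from outside, world axes, zero at the start; "torque": the same for the moment, N m; "opening": finger opening in m.
Only numpy, scipy, OpenCV 4.12 (cv2) and the standard library are available. Lean on these libraries where they do the work, as an engineer would, in place of code of your own. Each camera call takes 0.05 s, during which the arm holds its last target.

## Working session

There is one attempt and no reset: what is moved stays moved. The work goes in short steps, each a Python script; the robot and the scene stay as the last script left them, time stands still between calls to the robot, and variables do not carry over. Pictures are saved under pics/ and viewed, and the job is handed in when it is done.

```bash
ls; mkdir -p pics; python3 - <<'E'
from plant import *
import cv2,numpy as np
for n in("top","side"):
    p,d=get_image(n); cv2.imwrite(f"pics/{n}0.png",p[:,:,::-1]); np.savez(f"{n}0.npz",p=p,d=d)
    c=get_calibration(n); print(n,c)
print(observe())
E
```

```text
pics
top {'intrinsics': array([[469.14650984,   0.        , 273.70335222],
       [  0.        , 469.14650984, 206.4713192 ],
       [  0.        ,   0.        ,   1.        ]]), 'world_from_camera': array([[ 0.00903611, -0.99671987,  0.08042291,  0.44171879],
       [-0.9999271 , -0.00836235,  0.00871063,  0.29205244],
       [-0.00800953, -0.08049576, -0.99672277,  0.9771085 ],
       [ 0.        ,  0.        ,  0.        ,  1.        ]])}
side {'intrinsics': array([[434.6342899 ,   0.        , 276.76118112],
       [  0.        , 434.6342899 , 208.03035236],
       [  0.        ,   0.        ,   1.        ]]), 'world_from_camera': array([[-0.99942627, -0.03269874,  0.00882705,  0.50579652],
       [-0.02854868,  0.67308294, -0.73901578,  1.00735161],
       [ 0.01822355, -0.73884379, -0.67363028,  0.7267135 ],
       [ 0.        ,  0.        ,  0.        ,  1.        ]])}
{'time_s': 0.1, 'q': array([ 1.08290857e+00,  2.21175124e-01,  1.52751280e+00, -2.29289658e-06,
        1.39468875e+00, -1.26130998e-01]), 'joint_velocities': array([ 0.00021764, -0.00262922, -0.00196047, -0.00072134, -0.00052967,
        0.00200169]), 'joint_torque': array([ 9.37361001e-04, -4.98246682e+01, -3.90544796e+01, -2.11598540e-04,
        5.68788353e-03,  3.28464637e-05]), 'eef_pos': array([0.2209613 , 0.58404986, 0.23028285]), 'tcp_rot': array([-1.69566236,  1.56901231, -2.05741872]), 'ft_force': array([-0.14938143, -0.41484804, -0.02172276]), 'torque': array([-0.01691136,  0.03352904,  0.03079115]), 'opening': 0.08554375222987755}
```

View pics/top0.png

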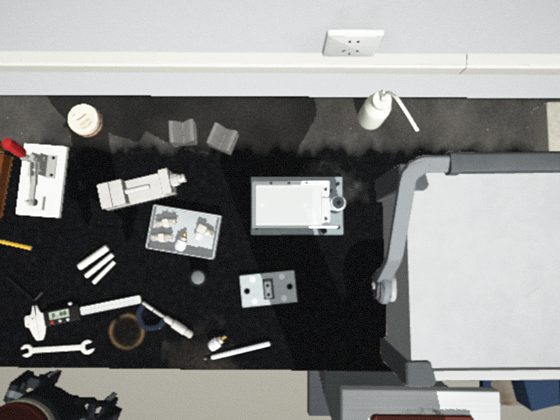

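View pics/side0.png

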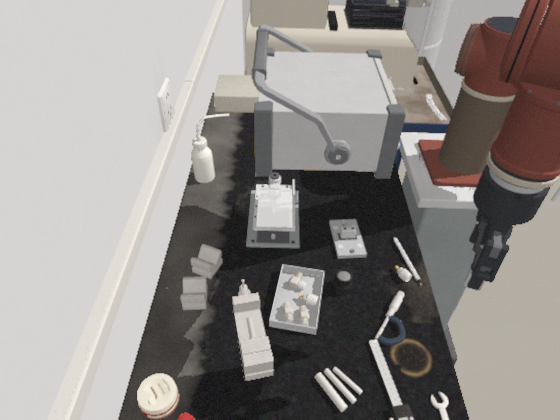

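The top view shows the plate at about (268,289), the nest at about (297,206) with the guard post at about (338,203), and a machine with a lever on the right from column 375. I'll zoom in on these.

```bash
cat > h.py <<'E'
import numpy as np,cv2
from plant import get_calibration
def cal(n):
    c=get_calibration(n); return np.array(c["intrinsics"]),np.array(c["world_from_camera"])
def ray(n,uv):
    K,T=cal(n); uv=np.atleast_2d(uv).astype(float)
    r=np.c_[uv,np.ones(len(uv))]@np.linalg.inv(K).T
    return T[:3,3],r@T[:3,:3].T
def onz(n,uv,z):
    o,r=ray(n,uv); return o+r*((z-o[2])/r[:,2])[:,None]
def proj(n,P):
    K,T=cal(n); P=np.atleast_2d(P); c=(P-T[:3,3])@T[:3,:3]; q=c@K.T; return q[:,:2]/q[:,2:]
def cloud(n,d):
    v,u=np.mgrid[:d.shape[0],:d.shape[1]]
    o,r=ray(n,np.c_[u.ravel(),v.ravel()]); 
    return (o+r*d.reshape(-1,1)).reshape(*d.shape,3)
E
python3 - <<'E'
from h import *
p=np.load("top0.npz");a=p["p"][150:330,220:400,::-1]
cv2.imwrite("pics/topz.png",cv2.resize(a,(720,720)[:2],interpolation=cv2.INTER_CUBIC)[:600])
b=np.load("side0.npz")["p"][165:275,230:380,::-1]
cv2.imwrite("pics/sidez.png",cv2.resize(b,None,fx=5,fy=5,interpolation=cv2.INTER_CUBIC))
P=cloud("top",p["d"])
for y0 in (150,200,250,300,350): print(y0,[(u,np.round(P[y0,u],3).tolist()) for u in range(240,560,30)])
print([(u,v,np.round(P[v,u],3).tolist()) for u,v in ((400,230),(383,292),(384,285),(410,170),(395,250),(395,350))])
E
```

```text
150 [(240, [0.64, 0.373, 0.0]), (270, [0.64, 0.309, -0.0]), (300, [0.64, 0.246, 0.001]), (330, [0.641, 0.183, -0.001]), (360, [0.641, 0.12, 0.0]), (390, [0.642, 0.057, -0.001]), (420, [0.642, -0.006, -0.001]), (450, [0.642, -0.068, 0.003]), (480, [0.643, -0.132, 0.001]), (510, [0.644, -0.196, -0.001]), (540, [0.638, -0.242, 0.028])]
200 [(240, [0.533, 0.371, 0.001]), (270, [0.529, 0.307, 0.058]), (300, [0.529, 0.248, 0.056]), (330, [0.529, 0.19, 0.062]), (360, [0.536, 0.121, 0.001]), (390, [0.528, 0.079, 0.087]), (420, [0.518, 0.055, 0.196]), (450, [0.518, 0.003, 0.191]), (480, [0.519, -0.046, 0.192]), (510, [0.519, -0.096, 0.193]), (540, [0.52, -0.147, 0.192])]
250 [(240, [0.429, 0.37, -0.002]), (270, [0.43, 0.307, -0.001]), (300, [0.43, 0.245, -0.0]), (330, [0.431, 0.183, -0.003]), (360, [0.432, 0.121, 0.0]), (390, [0.434, 0.106, 0.198]), (420, [0.434, 0.054, 0.19]), (450, [0.435, 0.005, 0.192]), (480, [0.435, -0.045, 0.19]), (510, [0.436, -0.095, 0.191]), (540, [0.436, -0.143, 0.192])]
300 [(240, [0.327, 0.368, 0.001]), (270, [0.329, 0.306, 0.009]), (300, [0.328, 0.245, 0.001]), (330, [0.329, 0.183, -0.001]), (360, [0.329, 0.121, -0.002]), (390, [0.342, 0.085, 0.103]), (420, [0.352, 0.056, 0.192]), (450, [0.353, 0.008, 0.196]), (480, [0.353, -0.043, 0.191]), (510, [0.354, -0.091, 0.193]), (540, [0.354, -0.142, 0.19])]
350 [(240, [0.229, 0.366, 0.013]), (270, [0.227, 0.305, 0.001]), (300, [0.227, 0.244, -0.0]), (330, [0.228, 0.183, -0.001]), (360, [0.229, 0.122, 0.001]), (390, [0.252, 0.085, 0.101]), (420, [0.272, 0.058, 0.192]), (450, [0.272, 0.008, 0.191]), (480, [0.272, -0.041, 0.19]), (510, [0.273, -0.09, 0.19]), (540, [0.274, -0.136, 0.194])]
[(400, 230, [0.467, 0.094, 0.216]), (383, 292, [0.357, 0.1, 0.117]), (384, 285, [0.371, 0.1, 0.123]), (410, 170, [0.557, 0.09, 0.263]), (395, 250, [0.434, 0.098, 0.196]), (395, 350, [0.256, 0.081, 0.122])]
```

View pics/topz.png

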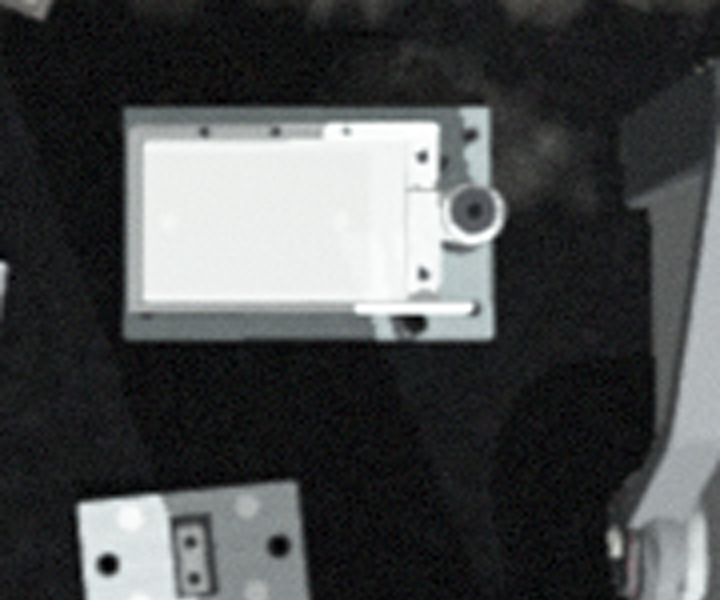

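View pics/sidez.png

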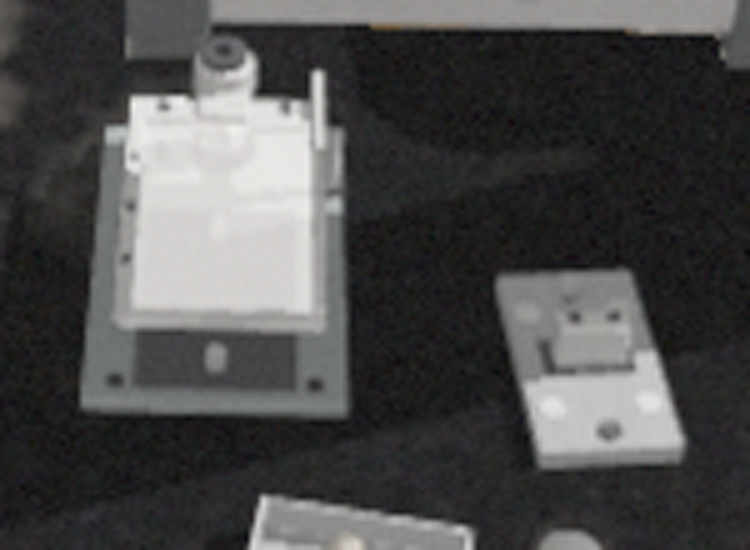

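The top zoom (4x, offset 220,150) shows:
- Base corners near (124,108), (491,107), (494,340) and (124,340).
- The plate, slightly rotated, with hole centres near (108,565) and (279,545).

The side view shows the left dowel near zoom (215,355). Next I'll measure these.

```bash
cat > meas.py <<'E'
from h import *
def big(mask,near):
    c,_=cv2.findContours(mask.astype(np.uint8),cv2.RETR_EXTERNAL,cv2.CHAIN_APPROX_NONE)
    return max(c,key=lambda k:cv2.contourArea(k) if cv2.pointPolygonTest(k,near,False)>=0 else 0)
if __name__=="__main__":
    for n,nb,npl in(("top",(280,232),(255,290)),("side",(275,240),(352,250))):
        z=np.load(n+"0.npz"); g=cv2.cvtColor(z["p"],cv2.COLOR_RGB2GRAY)
        m=(cv2.GaussianBlur(g,(3,3),0)>55).astype(np.uint8)
        for nm,pt,zz in(("base",nb,.012),("plate",npl,.010)):
            c=big(m,pt); W=onz(n,c[:,0],zz)
            r=cv2.minAreaRect((W[:,:2]*1000).astype(np.float32))
            print(n,nm,r, "px bbox",cv2.boundingRect(c))
        cv2.imwrite(f"pics/m_{n}.png",m*255)
E
python3 meas.py
```

```text
top base ((523.1670532226562, 234.62460327148438), (124.15190887451172, 225.5602264404297), 0.7410451769828796) px bbox (251, 175, 110, 61)
top plate ((351.8984069824219, 311.5226135253906), (68.66649627685547, 115.7928466796875), 6.371909141540527) px bbox (238, 270, 60, 39)
side base ((400.2852783203125, -319.96630859375), (2884.265625, 2105.87353515625), 5.094875335693359) px bbox (0, 0, 560, 420)
side plate ((350.97235107421875, 313.4403381347656), (71.49850463867188, 126.56649780273438), 6.167271614074707) px bbox (329, 218, 39, 42)
```

View pics/m_top.png

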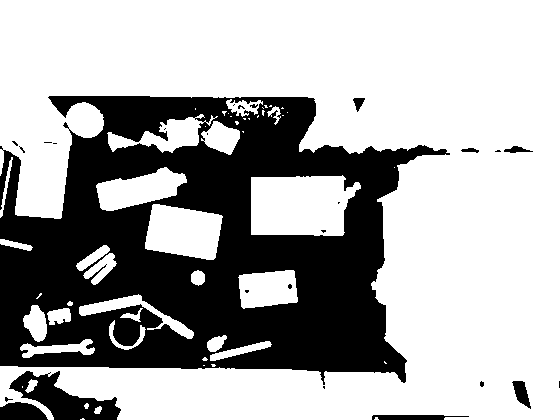

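View pics/m_side.png

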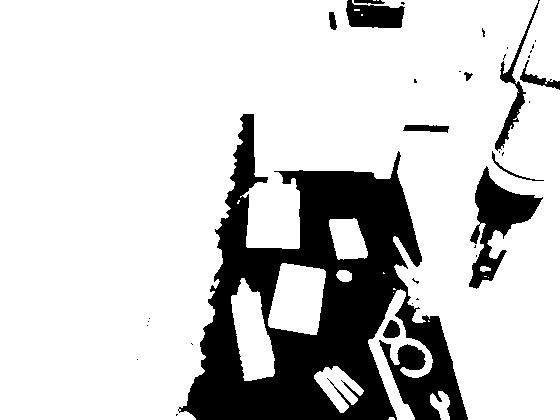

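```bash
cat > edge.py <<'E'
from h import *
from scipy.ndimage import map_coordinates
def edge(g,a,b,L=5,lo=.08,hi=.92,n=60):
    """subpixel edge points between a,b (max gradient across)"""
    a,b=np.array(a,float),np.array(b,float); t=(b-a)/np.linalg.norm(b-a); nr=np.array([-t[1],t[0]])
    s=np.arange(-L,L+.01,.1); out=[]
    for f in np.linspace(lo,hi,n):
        p=a+(b-a)*f; q=p+s[:,None]*nr
        v=map_coordinates(g,[q[:,1],q[:,0]],order=1); d=np.abs(np.gradient(cv2.GaussianBlur(v[None],(0,0),5)[0]))
        k=d.argmax(); w=d[max(0,k-8):k+9]; ss=s[max(0,k-8):k+9]
        out.append(p+nr*(w@ss/w.sum()))
    return np.array(out)
def line(n,g,a,b,z,**k):
    W=onz(n,edge(g,a,b,**k),z)[:,:2]
    for _ in range(3):
        vx,vy,x0,y0=cv2.fitLine((W*1000).astype(np.float32),cv2.DIST_HUBER,0,.01,.01).ravel()/1.
        r=(W*1000-[x0,y0])@[-vy,vx]; W=W[np.abs(r)<max(.5,2*r.std())]
    return np.array([x0,y0]),np.array([vx,vy]),len(W),r.std()
def isect(l,m): 
    A=np.c_[l[1],-m[1]]; s=np.linalg.solve(A,m[0]-l[0]); return l[0]+s[0]*l[1]
def quad(n,g,c,z,opts={}):
    Ls=[line(n,g,c[i],c[(i+1)%4],z,**opts.get(i,{})) for i in range(4)]
    C=np.array([isect(Ls[i-1],Ls[i]) for i in range(4)])
    for i in range(4): print("  side",i,"len %.1f n %d std %.2f ang %.2f"%(np.linalg.norm(C[(i+1)%4]-C[i]),Ls[i][2],Ls[i][3],np.degrees(np.arctan2(*(C[(i+1)%4]-C[i])[::-1]))))
    print("  corners",C.round(1).tolist(),"centre",C.mean(0).round(2)); return C
E
python3 - <<'E'
from edge import *
g=cv2.cvtColor(np.load("top0.npz")["p"],cv2.COLOR_RGB2GRAY).astype(float)
f=lambda x,y:(220+(x+.5)/4-.5,150+(y+.5)/4-.5)
print("base top");quad("top",g,[f(124,340),f(494,340),f(491,107),f(124,107)],.012,{0:dict(L=4),1:dict(hi=.45),2:dict(lo=.45)})
# plate corners rough from mask
m=(cv2.GaussianBlur(g.astype(np.uint8),(3,3),0)>55).astype(np.uint8)
from meas import big
c=cv2.boxPoints(cv2.minAreaRect(big(m,(255,290))));print(c)
print("plate top");quad("top",g,c,.010)
g2=cv2.cvtColor(np.load("side0.npz")["p"],cv2.COLOR_RGB2GRAY).astype(float)
s=lambda x,y:(230+(x+.5)/5-.5,165+(y+.5)/5-.5)
print("plate side top-face");quad("side",g2,[s(537,458),s(685,446),s(633,270),s(498,275)],.010,{0:dict(L=1.6),1:dict(L=2)})
print("base side");quad("side",g2,[s(82,408),s(348,408),s(344,130),s(106,128)],.012,{0:dict(L=2.5),1:dict(hi=.6),2:dict(lo=.9,hi=.98)})
E
```

```text
base top
  side 0 len 188.9 n 53 std 0.29 ang -89.47
  side 1 len 120.8 n 58 std 0.19 ang 1.17
  side 2 len 188.0 n 58 std 0.13 ang 90.61
  side 3 len 120.5 n 55 std 0.16 ang -179.23
  corners [[461.29998779296875, 346.5], [463.1000061035156, 157.6999969482422], [583.7999877929688, 160.1999969482422], [581.7999877929688, 348.20001220703125]] centre [522.51 253.13]
[[237.5288  274.52325]
 [294.00824 268.57806]
 [297.5699  302.4137 ]
 [241.09045 308.3589 ]]
plate top
  side 0 len 113.0 n 60 std 0.19 ang -83.75
  side 1 len 64.9 n 59 std 0.15 ang -173.65
  side 2 len 113.3 n 57 std 0.19 ang 96.52
  side 3 len 65.4 n 60 std 0.14 ang 6.08
  corners [[378.29998779296875, 370.70001220703125], [390.6000061035156, 258.3999938964844], [326.1000061035156, 251.3000030517578], [313.29998779296875, 363.79998779296875]] centre [352.09 311.06]
plate side top-face
  side 0 len 66.3 n 58 std 0.26 ang -173.22
  side 1 len 113.8 n 60 std 0.20 ang -83.46
  side 2 len 67.7 n 54 std 0.29 ang 6.15
  side 3 len 114.6 n 57 std 0.40 ang 97.22
  corners [[378.29998779296875, 369.3999938964844], [312.5, 361.6000061035156], [325.5, 248.5], [392.70001220703125, 255.6999969482422]] centre [352.26 308.78]
base side
  side 0 len 120.4 n 55 std 0.21 ang -178.06
  side 1 len 201.0 n 57 std 0.19 ang -89.44
  side 2 len 120.6 n 60 std 0.14 ang 3.11
  side 3 len 198.5 n 53 std 0.34 ang 90.61
  corners [[581.7000122070312, 355.29998779296875], [461.3999938964844, 351.20001220703125], [463.3999938964844, 150.3000030517578], [583.7999877929688, 156.8000030517578]] centre [522.59 253.39]
```

```bash
python3 - <<'E'
from h import *
z=np.load("top0.npz");p=z["p"]
a=p[188:225,245:335,::-1].astype(float)
lo,hi=170,255; b=np.clip((a-lo)/(hi-lo)*255,0,255).astype(np.uint8)
cv2.imwrite("pics/dt.png",cv2.resize(b,None,fx=8,fy=8,interpolation=cv2.INTER_CUBIC))
a=np.load("side0.npz")["p"][175:255,240:310,::-1]
cv2.imwrite("pics/ds.png",cv2.resize(a,None,fx=7,fy=7,interpolation=cv2.INTER_CUBIC))
# plate holes: dark blobs
g=cv2.cvtColor(p,cv2.COLOR_RGB2GRAY).astype(float)
for (u,v) in ((247,291),(289.5,286)):
    u0,v0=int(u)-5,int(v)-5; w=g[v0:v0+11,u0:u0+11]; ww=np.clip(90-w,0,None); yy,xx=np.mgrid[:11,:11]
    c=((xx*ww).sum()/ww.sum()+u0,(yy*ww).sum()/ww.sum()+v0); print("hole",c,onz("top",c,.010).round(4), w.min(),w.max())
E
```

```text
hole (np.float64(246.5774058577406), np.float64(290.61715481171547)) [[0.3471 0.3543 0.01  ]] 0.0 230.0
hole (np.float64(289.27736131934034), np.float64(286.0307346326837)) [[0.3572 0.2673 0.01  ]] 3.0 147.0
```

View pics/dt.png

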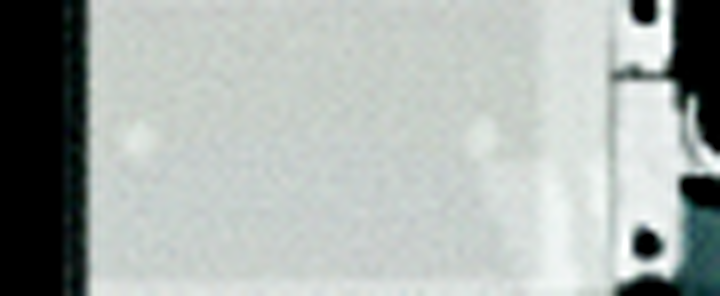

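View pics/ds.png

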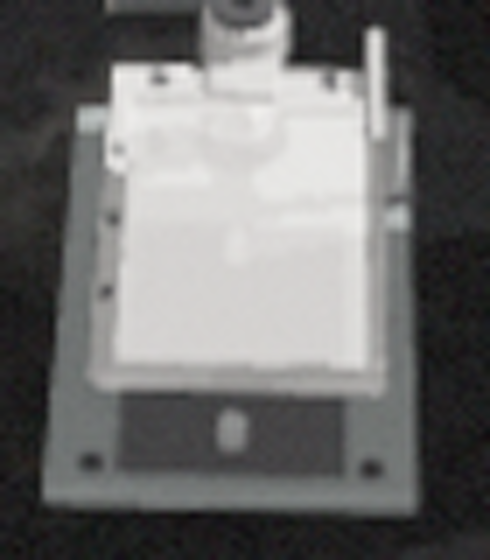

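```bash
python3 - <<'E'
from h import *
for n,pts in(("top",[(261.8,204.8),(304.8,204.6)]),("side",[(240+232.5/7-.5,175+412.5/7-.5),(240+238/7-.5,175+232/7-.5)])):
    print(n,onz(n,pts,.0235).round(4).tolist())
g=cv2.cvtColor(np.load("top0.npz")["p"],cv2.COLOR_RGB2GRAY).astype(float)
yy,xx=np.mgrid[:9,:9]
for u,v in((262,205),(305,205)):
    w=g[v-4:v+5,u-4:u+5]; print(w.astype(int)[2:7]); ww=np.clip(w-np.median(w)-2,0,None)*(np.hypot(xx-4,yy-4)<3.2); c=((xx*ww).sum()/ww.sum()+u-4,(yy*ww).sum()/ww.sum()+v-4); print(c,onz("top",c,.0235).round(4))
# midpoint rays two views left dowel tip
from numpy.linalg import lstsq
o1,r1=ray("top",(261.8,204.8));o2,r2=ray("side",(240+232.5/7-.5,175+408.5/7-.5))
s=lstsq(np.c_[r1[0],-r2[0]],o2-o1,rcond=None)[0]; print(o1+s[0]*r1[0],o2+s[1]*r2[0])
print("nest pred dowels", [ (np.array([.5222,.2801])+s*.044*np.array([-np.sin(.0101),np.cos(.0101)])).round(4) for s in(1,-1)])
# bystanders/lip check: depth points
E
```

```text
top [[0.5219, 0.3247, 0.0235], [0.523, 0.237, 0.0235]]
side [[0.5217, 0.3214, 0.0235], [0.5229, 0.2349, 0.0235]]
[[238 238 240 239 243 239 238 238 237]
 [238 240 241 244 245 243 241 238 237]
 [237 240 242 246 245 244 241 238 236]
 [237 237 241 246 244 243 240 239 239]
 [238 240 240 241 242 240 238 237 238]]
(np.float64(261.77142857142854), np.float64(204.97142857142856)) [[0.5215 0.3248 0.0235]]
[[237 238 239 242 244 243 238 238 237]
 [239 238 241 245 245 244 239 237 238]
 [239 239 242 244 246 245 241 240 238]
 [239 238 241 244 244 243 238 239 238]
 [237 237 240 243 242 240 238 238 238]]
(np.float64(304.93023255813955), np.float64(204.93023255813952)) [[0.5223 0.2368 0.0235]]
[0.52145524 0.32453083 0.028555  ] [0.52165574 0.32451868 0.02857144]
nest pred dowels [array([0.5218, 0.3241]), array([0.5226, 0.2361])]
```

Both dowels show through the clear panel and agree with the base edges to about 0.7 mm: seat ≈ (0.522, 0.2805), yaw ≈ 0.0098. The plate is at (0.3521, 0.3109), yaw ≈ 0.113. Next is the grasp.

```bash
cat > a.py <<'E'
from plant import *
import numpy as np
from h import *
PL=np.array([.3521,.3109]);yaw=.113
def O(y): return [0,np.pi/2,y]
if __name__=="__main__":
    print(inverse_kinematics([*PL,.1],O(yaw)),inverse_kinematics([.522,.2805,.025],O(.0098)))
    movep([*PL,.10],O(yaw)); gripper_to(.045,f_grip=60)
    print(observe()["eef_pos"],observe()["tcp_rot"],observe()["time_s"])
    p,d=get_image("side");cv2.imwrite("pics/s1.png",p[:,:,::-1])
    p,d=get_image("top");cv2.imwrite("pics/t1.png",p[:,:,::-1])
E
python3 a.py
python3 -c "
import cv2
a=cv2.imread('pics/s1.png')[100:300,230:450];b=cv2.imread('pics/t1.png')[150:350,180:400]
cv2.imwrite('pics/c1.png',cv2.resize(cv2.hconcat([a,b]),None,fx=1.8,fy=1.8,interpolation=2))"
```

```text
[ 5.55210136e-01 -1.27283833e-02  2.04066765e+00 -4.44089210e-16
  1.11365338e+00 -1.12858619e+00] [ 3.60054327e-01  3.75581872e-01  1.75471548e+00 -4.44089210e-16
  1.01129530e+00 -1.22054200e+00]
[0.35200613 0.31112073 0.10002086] [1.08736453 1.57075873 1.20076314] 1.825
```

View pics/c1.png

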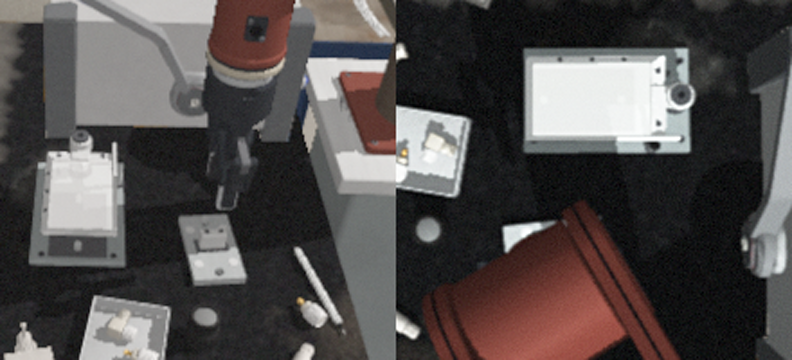

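The side view shows the fingers above the bar, with the plate at about (211,245) in the crop. The arm blocks the top view of the plate. I'll descend, close, and compare the plate in the side view before and after.

```bash
python3 - <<'E'
from a import *
print("hit",move_l([*PL,.0125],feed=.08,max_force=12)); o=observe(); print(o["eef_pos"],o["ft_force"].round(2))
pa,_=get_image("side")
gripper_to(0.0,f_grip=60); o=observe(); print(o["eef_pos"],o["ft_force"].round(2),o["opening"],o["time_s"])
pb,_=get_image("side")
np.savez("ab.npz",a=pa,b=pb)
a,b=[x[165:275,300:420,::-1] for x in(pa,pb)]
cv2.imwrite("pics/ab.png",cv2.resize(cv2.hconcat([a,b]),None,fx=3.3,fy=3.3,interpolation=2))
from edge import *
g0=cv2.cvtColor(np.load("side0.npz")["p"],cv2.COLOR_RGB2GRAY).astype(float)
s=lambda x,y:(230+(x+.5)/5-.5,165+(y+.5)/5-.5)
for im in(np.load("side0.npz")["p"],pa,pb):
    g=cv2.cvtColor(im,cv2.COLOR_RGB2GRAY).astype(float)
    for q in((s(685,446),s(633,270)),(s(537,466),s(685,455))):
        l=line("side",g,*q,.010,L=3); print(l[0].round(2),l[1].round(4),l[2],round(l[3],2),end=" | ")
    w=g[247:257,346:358]; yy,xx=np.mgrid[:10,:12]; ww=np.clip(90-w,0,None); c=((xx*ww).sum()/ww.sum()+346,(yy*ww).sum()/ww.sum()+247); print("hole",np.round(c,2),onz("side",c,.01).round(4))
E
```

```text
hit False
[0.35260077 0.31123964 0.01306585] [-0.43  0.81  0.05]
[0.35250036 0.3110841  0.01304782] [-0.41 -0.96  4.85] 0.013273942286452569 3.6
[318.71 307.26] [ 0.1137 -0.9935] 60 0.2 | [349.71 374.4 ] [0.9931 0.1169] 56 0.35 | hole [nan nan] [[nan nan nan]]
[318.86 305.37] [ 0.1103 -0.9939] 41 0.93 | [347.83 374.18] [0.9935 0.1141] 58 0.35 | hole [nan nan] [[nan nan nan]]
[318.09 315.86] [ 0.1204 -0.9927] 42 0.94 | [352.13 374.89] [0.9931 0.1177] 53 0.28 | hole [nan nan] [[nan nan nan]]<stdin>:16: RuntimeWarning: invalid value encountered in scalar divide
```

View pics/ab.png

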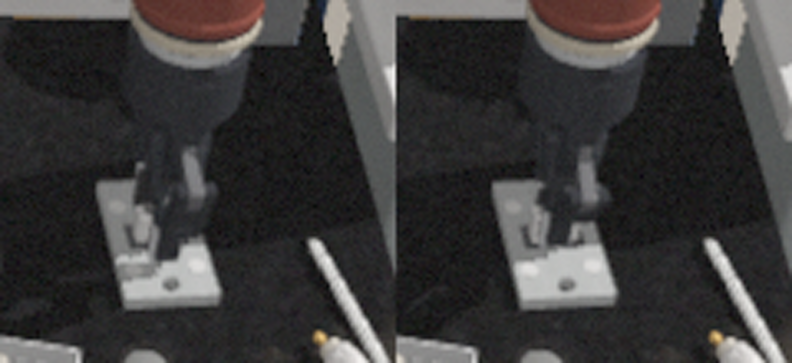

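Closing shifted the plate only about 0.2 mm in y, so camera and robot agree. Opening is 13.3 mm, so the bar is held. Now I'll lift, align in front of the nest, and look.

```bash
python3 - <<'E'
from a import *
move_l([*PL,.041],feed=.08)
o=observe();print(o["eef_pos"],o["ft_force"].round(2),o["opening"])
move_l([.400,.2807,.041],feed=.1,rotation=O(.0098)); hold(.15)
o=observe();print(o["eef_pos"],o["tcp_rot"],o["ft_force"].round(2),o["opening"],o["time_s"])
p,_=get_image("side");np.savez("s2.npz",p=p);cv2.imwrite("pics/s2.png",cv2.resize(p[130:270,220:400,::-1],None,fx=4.2,fy=4.2,interpolation=2))
p,_=get_image("top");cv2.imwrite("pics/t2.png",p[:,:,::-1]);np.savez("t2.npz",p=p)
E
```

```text
[0.35208295 0.31092989 0.04106822] [-0.25 -0.08 -2.06] 0.01289904960429695
[0.39936533 0.28087918 0.04082239] [-2.90545871  1.57019496 -2.8949248 ] [-0.25  0.73 -3.27] 0.013037615681733287 5.025
```

View pics/s2.png

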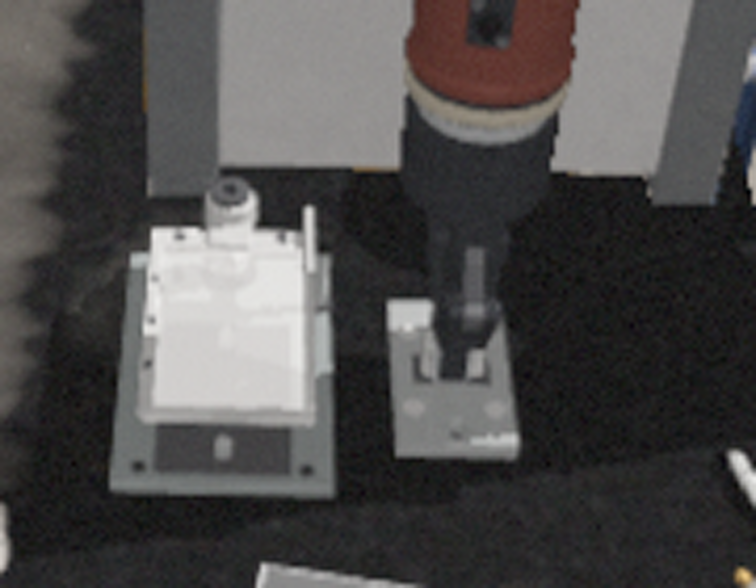

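View pics/t2.png

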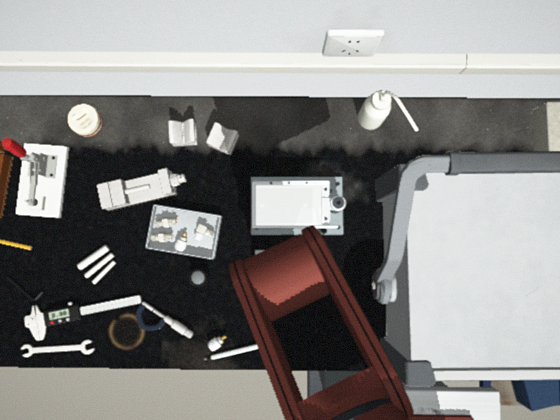

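The side view shows the plate held level at crop (455,390), in line with the nest, with the guard shut. Moving in past the lip.

```bash
python3 - <<'E'
from a import *
print("hit",move_l([.522,.2807,.041],feed=.08,max_force=20)); hold(.2)
o=observe();print(o["eef_pos"],o["tcp_rot"],o["ft_force"].round(2),o["torque"].round(3),o["opening"],o["time_s"])
p,_=get_image("side");np.savez("s3.npz",p=p);cv2.imwrite("pics/s3.png",cv2.resize(p[130:270,200:380,::-1],None,fx=4.2,fy=4.2,interpolation=2))
E
```

```text
hit False
[0.52135376 0.28082365 0.04083991] [3.05427353 1.57023742 3.0643331 ] [-1.98  4.92 -4.15] [0.74  0.389 0.033] 0.012750148048393363 7.0
```

View pics/s3.png

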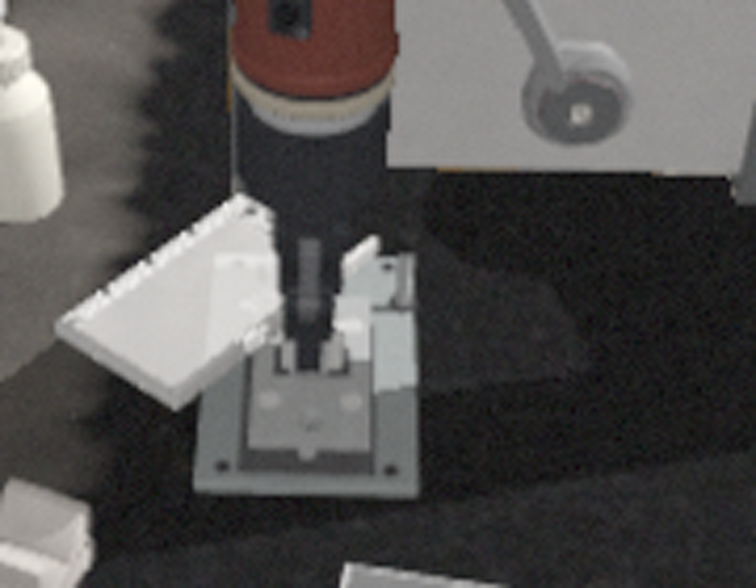

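```bash
python3 - <<'E'
from h import *
p=np.load("s3.npz")["p"]
a=p[205:250,250:300,::-1]; b=np.clip(a.astype(float)*1.6,0,255).astype(np.uint8)
cv2.imwrite("pics/s3z.png",cv2.resize(b,None,fx=12,fy=12,interpolation=2))
from edge import *
g=cv2.cvtColor(p,cv2.COLOR_RGB2GRAY).astype(float)
f=lambda x,y:(200+(x+.5)/4.2-.5,130+(y+.5)/4.2-.5)
for q in((f(256,375),f(248,440)),(f(371,375),f(371,440)),(f(250,442),f(368,442)),(f(250,452),f(368,452))):
    for z in(.0378,.0278):
        l=line("side",g,*q,z,L=2); print(z,l[0].round(2),l[1].round(4),l[2],round(l[3],2))
print(onz("side",f(310,422),.0378))
E
```

```text
0.0378 [552.59 316.56] [0.0105 0.9999] 60 0.22
0.0278 [553.27 306.53] [0.0105 0.9999] 60 0.22
0.0378 [487.74 309.83] [0.0805 0.9968] 45 0.57
0.0278 [487.99 304.84] [0.0815 0.9967] 46 0.58
0.0378 [528.66 343.49] [0.9992 0.041 ] 54 0.1
0.0278 [528.99 333.85] [0.9992 0.041 ] 54 0.1
0.0378 [515.6 345.1] [1.     0.0072] 46 0.31
0.0278 [515.74 335.49] [1.     0.0072] 46 0.32
[[0.52016048 0.32488074 0.0378    ]]
```

View pics/s3z.png

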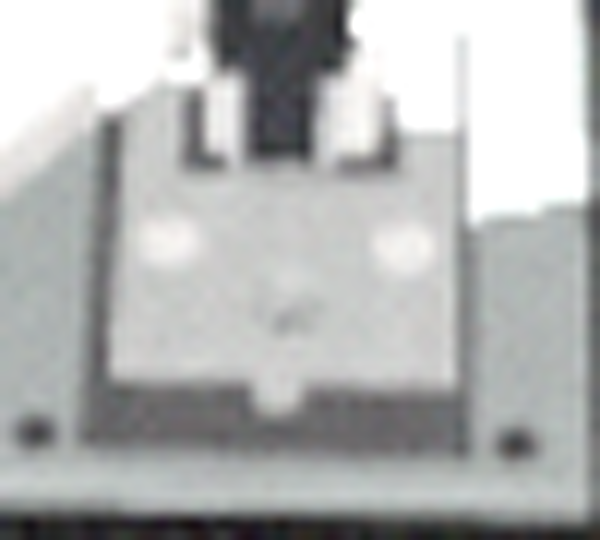

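Kinematics (1.0 mm) and the side view (about 1.3 mm) agree that the plate is short in x. I'll correct by 1.2 mm, then lower under a force guard.

```bash
python3 - <<'E'
from a import *
move_l([.5232,.2807,.041],feed=.03); hold(.2)
o=observe();print(o["eef_pos"],o["ft_force"].round(2),o["torque"].round(3))
for z in(.036,.032,.028):
    h=move_l([.5232,.2807,z],feed=.02,max_force=10); o=observe();print(z,h,o["eef_pos"].round(5),o["ft_force"].round(2),o["torque"].round(3),o["time_s"])
    if h: break
p,_=get_image("side");np.savez("s4.npz",p=p);cv2.imwrite("pics/s4.png",cv2.resize(p[130:270,200:380,::-1],None,fx=4.2,fy=4.2,interpolation=2))
E
```

```text
[0.52297105 0.28072313 0.04089521] [-2.27  4.87 -5.1 ] [ 0.749  0.375 -0.068]
0.036 False [0.52332 0.28045 0.03602] [-2.43  2.62 -1.11] [ 0.254  0.331 -0.051] 7.9
0.032 False [0.52294 0.28061 0.03166] [-2.17  1.93 -1.85] [ 0.266  0.311 -0.068] 8.25
0.028 False [0.52298 0.28068 0.02772] [-2.6   3.23 -2.99] [ 0.295  0.286 -0.014] 8.6
```

View pics/s4.png

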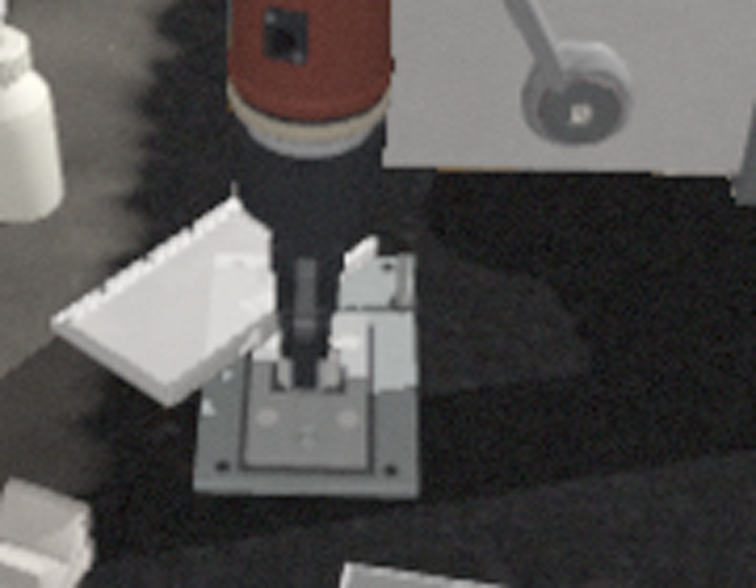

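The dowel now shows inside the left hole at crop (306,437). There is no jam force, and the underside is about 2.7 mm above the base. I'll lower to contact.

```bash
python3 - <<'E'
from a import *
h=move_l([.5232,.2807,.0235],feed=.015,max_force=8); o=observe();print(h,o["eef_pos"].round(5),o["ft_force"].round(2),o["torque"].round(3),o["time_s"])
hold(.3);o=observe();print(h,o["eef_pos"].round(5),o["ft_force"].round(2),o["torque"].round(3),o["time_s"])
p,_=get_image("side");cv2.imwrite("pics/s5.png",cv2.resize(p[200:260,240:310,::-1],None,fx=9,fy=9,interpolation=2))
E
```

```text
True [0.52371 0.28087 0.02623] [-2.03  0.63  5.55] [-0.151  0.316 -0.053] 8.9167
True [0.52347 0.28091 0.02625] [-1.84 -0.5   6.67] [-0.172  0.253 -0.085] 9.2167
```

View pics/s5.png

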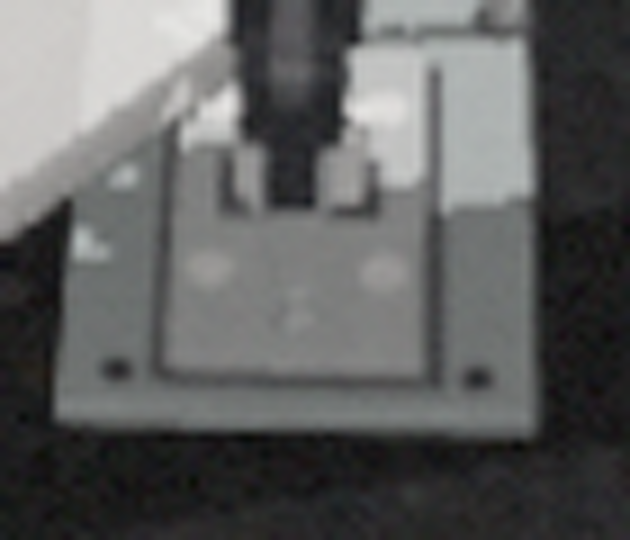

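Contact came 1.2 mm above the expected seat height. Before releasing, I'll press a bit further under a guard to see whether it moves.

```bash
python3 - <<'E'
from a import *
h=move_l([.5232,.2807,.0225],feed=.01,max_force=15); o=observe();print(h,o["eef_pos"].round(5),o["ft_force"].round(2),o["torque"].round(3),o["opening"],o["time_s"])
hold(.2);o=observe();print(h,o["eef_pos"].round(5),o["ft_force"].round(2),o["torque"].round(3),o["tcp_rot"],o["time_s"])
p,_=get_image("side");cv2.imwrite("pics/s6.png",cv2.resize(p[200:260,240:310,::-1],None,fx=9,fy=9,interpolation=2));np.savez("s6.npz",p=p)
E
```

```text
True [0.52407 0.28085 0.02608] [-2.34  0.3   7.28] [-0.337  0.295 -0.028] 0.012816731350995775 9.5167
True [0.52405 0.28082 0.02611] [-3.14 -0.96  7.22] [-0.24   0.303 -0.037] [-2.14651817  1.57024299 -2.13607999] 9.7167
```

View pics/s6.png

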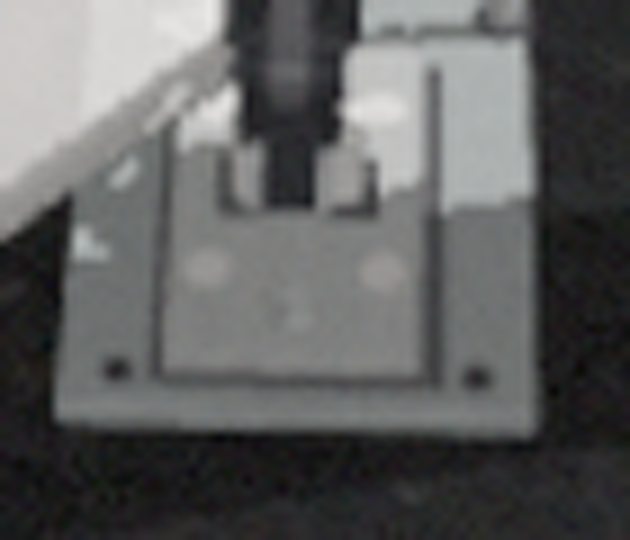

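```bash
python3 - <<'E'
from a import *
D=[];
for i in range(4):
    p,d=get_image("side"); D.append(d)
D=np.array(D); d=np.median(D,0); P=cloud("side",d)
np.savez("s7.npz",p=p,d=d)
f=lambda x,y:(240+(x+.5)/9-.5,200+(y+.5)/9-.5)
def reg(n,x0,y0,x1,y1):
    u0,v0=f(x0,y0);u1,v1=f(x1,y1); Q=P[int(np.ceil(v0)):int(v1)+1,int(np.ceil(u0)):int(u1)+1].reshape(-1,3)
    A=np.c_[Q[:,:2]-Q[:,:2].mean(0),np.ones(len(Q))]; c,r,_,_=np.linalg.lstsq(A,Q[:,2],rcond=None)
    print(n,len(Q),Q.mean(0).round(4),"slopes",c[:2].round(4),"std",(Q[:,2]-A@c).std().round(5))
reg("plate all",180,225,415,360)
reg("base front strip",70,395,520,415)
reg("base left col",85,270,140,350); reg("base right col",450,225,520,350)
reg("plate frontpart",180,310,415,360);reg("plate rearpart",180,220,415,270);reg("plate +x",175,225,270,360);reg("plate -x",320,225,415,360)
# reference: bench
print(observe()["time_s"])
E
```

```text
plate all 390 [0.5223 0.3171 0.0239] slopes [-0.0017 -0.018 ] std 0.00108
base front strip 100 [0.5212 0.3454 0.0128] slopes [-0.0108  0.1606] std 0.00065
base left col 63 [0.5691 0.3152 0.0131] slopes [0.0239 0.0299] std 0.00065
base right col 112 [0.4743 0.3026 0.013 ] slopes [0.0152 0.0052] std 0.00069
plate frontpart 156 [0.5218 0.331  0.0235] slopes [-0.0106  0.0022] std 0.00139
plate rearpart 156 [0.523  0.2999 0.0242] slopes [-0.0024  0.0059] std 0.00081
plate +x 165 [0.5416 0.3181 0.024 ] slopes [-0.0154 -0.0219] std 0.00095
plate -x 150 [0.5043 0.3164 0.024 ] slopes [-0.0156 -0.0126] std 0.00082
9.9667
```

Depth suggests the plate is about 0.9 mm high, and the moment points to contact on the right side. I'll back up 1.5 mm, re-centre slightly, and lower again.

```bash
cat > low.py <<'E'
from a import *
import sys
x,y,z1=map(float,sys.argv[1:4])
def s(t): o=observe();print(t,o["eef_pos"].round(5),o["ft_force"].round(2),o["torque"].round(3),o["time_s"])
move_l([x,y,.0285],feed=.02); hold(.15); s("up")
for z in np.arange(.0275,z1,-.0005):
    h=move_l([x,y,z],feed=.01,max_force=12); s((round(z,4),h))
    if h or observe()["ft_force"][2]>6: break
E
python3 low.py .5226 .2802 .0240
```

```text
up [0.52236 0.28023 0.02821] [-1.79  3.02 -3.16] [ 0.492  0.293 -0.052] 10.475
(np.float64(0.0275), False) [0.52282 0.28023 0.02765] [-1.91  2.36 -0.15] [ 0.354  0.324 -0.069] 10.725
(np.float64(0.027), False) [0.52291 0.28022 0.02731] [-2.02  2.42  1.05] [ 0.195  0.297 -0.015] 10.975
(np.float64(0.0265), False) [0.523   0.28025 0.02692] [-2.11  1.69  2.88] [ 0.209  0.296 -0.042] 11.225
(np.float64(0.026), False) [0.52307 0.2803  0.02649] [-2.61  1.54  5.27] [ 0.119  0.257 -0.045] 11.475
(np.float64(0.0255), False) [0.52335 0.2803  0.02627] [-1.5   1.59  6.66] [-0.012  0.281 -0.047] 11.725
```

```bash
cat > dep.py <<'E'
from a import *
def run(N=8,plate=True):
    D=[]
    for i in range(N): p,d=get_image("side"); d=np.where(d>0,d,np.nan); D.append(d)
    P=cloud("side",np.nanmean(D,0)); 
    x,y,z=P[...,0],P[...,1],P[...,2]
    # nest coords (side camera reads y about -2.3 mm)
    X=x-.522;Y=y-.2782
    def fit(m,n):
        m=m&np.isfinite(z); Q=np.c_[X[m],Y[m],np.ones(m.sum())]; v=z[m]; 
        for _ in range(3):
            c=np.linalg.lstsq(Q,v,rcond=None)[0]; r=v-Q@c; k=abs(r)<2.5*r.std(); Q,v=Q[k],v[k]
        print(n,"z at 0 %.2f mm mean %.2f slopes mrad"%(c[2]*1e3,v.mean()*1e3),(c[:2]*1e3).round(1),len(v),"std %.2f"%(r.std()*1e3))
    pl=(abs(X)<.028)&(Y>.013)&(Y<.052)&(z>.018)&(z<.032)&~(np.hypot(X,Y-.044)<.008)
    fit(pl,"plate")
    fit((X>-.057)&(X<-.037)&(Y>-.02)&(Y<.055)&(abs(z-.012)<.005)|(X>.037)&(X<.057)&(Y>.02)&(Y<.055)&(abs(z-.012)<.005),"base")
    fit((X>-.16)&(X<-.07)&(Y>-.06)&(Y<.08)&(abs(z)<.005),"bench")
    p=p; cv2.imwrite("pics/cur.png",cv2.resize(p[130:270,200:380,::-1],None,fx=4.2,fy=4.2,interpolation=2)); return p
if __name__=="__main__": run(); print(observe()["time_s"])
E
python3 dep.py
```

```text
plate z at 0 24.37 mm mean 24.29 slopes mrad [-3.5 -2.7] 274 std 0.50
base z at 0 12.95 mm mean 12.97 slopes mrad [0.7 0.9] 292 std 0.45
bench z at 0 1.06 mm mean 0.95 slopes mrad [ 0.8 -1.1] 1620 std 0.45
12.125
```

View pics/cur.png

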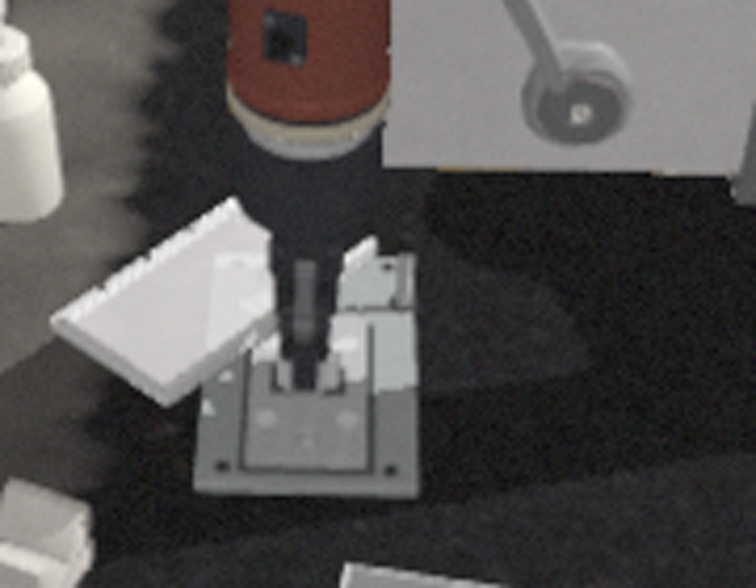

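The plate is level but about 1.3 mm above the base. The resistance acts near nest (0, -40), which could be the right dowel or the guard lip under the gripper linkage. I'll work out the guard angle from the side view.

```bash
python3 - <<'E'
from h import *
f=lambda x,y:(200+(x+.5)/4.2-.5,130+(y+.5)/4.2-.5)
a=onz("side",[f(165,388),f(52,320),f(235,198)],.056)[:,:2]; print(a)
d=a[1]-a[0]; print(np.linalg.norm(d),"guard angle",np.degrees(np.arctan2(-d[1],d[0])), a-[.522,.2782-.105])
p=cv2.imread("pics/cur.png"); 
E
python3 - <<'E'
import cv2,numpy as np
p=np.load('s6.npz')["p"][170:235,245:300,::-1]
cv2.imwrite('pics/z1.png',cv2.resize(np.clip(p*1.0*1.8+20,0,255).astype(np.uint8),None,fx=9,fy=9,interpolation=2))
E
```

```text
[[0.59678937 0.3213513 ]
 [0.66327075 0.27118849]
 [0.57045869 0.1588771 ]]
0.08328313652053335 guard angle 37.03598679017635 [[ 0.07478937  0.1481513 ]
 [ 0.14127075  0.09798849]
 [ 0.04845869 -0.0143229 ]]
```

View pics/z1.png

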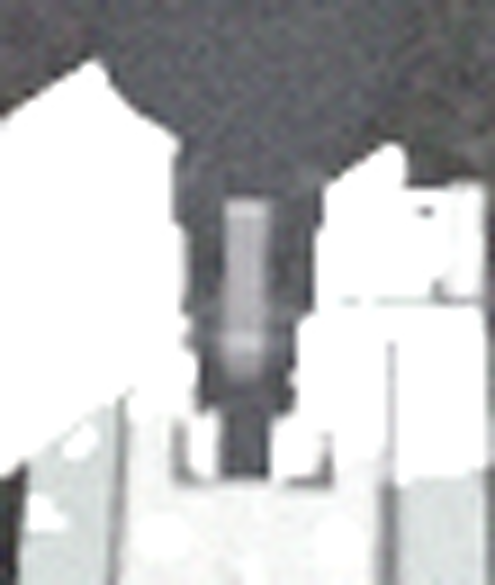

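The guard angle (~0.73 rad) fits finger contact, so that leaves both explanations open. The far, right-hand part of the plate is visible beside the fingers, so I'll measure its height for the true tilt.

```bash
cat > dep2.py <<'E'
from a import *
def tilt(N=5):
    D=[]
    for i in range(N): p,d=get_image("side"); D.append(np.where(d>0,d,np.nan))
    P=cloud("side",np.nanmean(D,0)); X=P[...,0]-.522;Y=P[...,1]-.2782;z=P[...,2]*1e3
    for y0 in np.arange(-.055,.056,.01):
        m=(X<-.014)&(X>-.027)&(abs(Y-y0)<.005)&(z>10)&(z<32); b=(X<-.038)&(X>-.056)&(abs(Y-y0)<.005)&(z<18)
        print("Y %4d plate n %d med %.2f std %.2f | base n %d med %.2f"%(y0*1e3,m.sum(),np.median(z[m]) if m.any() else 0,z[m].std() if m.any() else 0,b.sum(),np.median(z[b]) if b.any() else 0))
    return p
if __name__=="__main__":
    tilt(); o=observe(); print(o["time_s"],o["eef_pos"].round(5),o["ft_force"].round(2))
E
python3 dep2.py
```

```text
Y  -55 plate n 7 med 24.13 std 0.67 | base n 19 med 12.92
Y  -45 plate n 17 med 24.25 std 0.33 | base n 21 med 12.82
Y  -34 plate n 18 med 24.39 std 0.66 | base n 20 med 13.04
Y  -24 plate n 13 med 24.81 std 0.69 | base n 22 med 13.08
Y  -14 plate n 11 med 24.72 std 0.62 | base n 23 med 12.99
Y   -4 plate n 12 med 24.45 std 0.96 | base n 23 med 12.73
Y    5 plate n 14 med 24.74 std 1.04 | base n 25 med 12.73
Y   15 plate n 17 med 24.41 std 0.62 | base n 25 med 13.00
Y   25 plate n 16 med 24.49 std 0.66 | base n 24 med 13.22
Y   35 plate n 19 med 24.68 std 0.72 | base n 25 med 12.83
Y   45 plate n 19 med 24.22 std 0.62 | base n 24 med 12.78
Y   55 plate n 41 med 22.21 std 4.31 | base n 25 med 13.17
12.375 [0.52332 0.2803  0.02628] [-2.85  1.06  6.63]
```

```bash
python3 - <<'E'
from h import *
d=np.load("side0.npz")["d"];P=cloud("side",d)
R=np.array([[np.cos(.113),np.sin(.113)],[-np.sin(.113),np.cos(.113)]])
q=(P[...,:2]-[.3521,.3087])@R.T; z=P[...,2]*1e3
m=(abs(q[...,0])<.028)&(abs(q[...,1])<.05)&(abs(q[...,1])>.015)&(z>-5)&(z<25)
b=(abs(q[...,0])>.04)&(abs(q[...,0])<.07)&(abs(q[...,1])<.05)&(abs(z)<6)
print(np.median(z[m]),m.sum(),np.median(z[b]),b.sum())
for s in(1,-1):
    mm=m&(q[...,1]*s>0); print(s,np.median(z[mm]))
E
```

```text
10.84423488908326 482 0.8567213536185836 807
1 10.857336679536589
-1 10.832180574528504
```

Depth checks out: on the bench it reads the plate 10.0 mm thick. So the plate is level and about 1.4 mm up. With the moment taken about the wrist, the vertical reaction falls near nest (9,-22), where the right finger meets the lip. So the finger's upper step is probably riding on the lip top, and the dowels aren't the problem. One guarded push first; if it stays blocked I'll regrip higher on the bar.

```bash
python3 - <<'E'
from a import *
def s(t): o=observe();print(t,o["eef_pos"].round(5),o["ft_force"].round(2),o["torque"].round(3),o["time_s"])
for z in (.0250,.0243,.0236):
    h=move_l([.5226,.2802,z],feed=.008,max_force=12); s((z,h))
    if observe()["ft_force"][2]>15: break
E
```

```text
(0.025, False) [0.5237  0.2803  0.02617] [-2.58  0.86  8.9 ] [-0.13   0.279 -0.092] 12.625
(0.0243, False) [0.52407 0.28032 0.02605] [-4.09  0.84 10.82] [-0.253  0.328  0.002] 12.875
(0.0236, False) [0.52418 0.28033 0.02586] [-5.32 -1.03 15.57] [-0.423  0.565 -0.078] 13.125
```

It's blocked firmly, so I'll back out the front, set the plate on the bench, regrip 4 mm higher and return.

```bash
python3 - <<'E'
from a import *
def s(t): o=observe();print(t,o["eef_pos"].round(5),o["ft_force"].round(2),o["opening"].__round__(4),o["time_s"])
move_l([.5226,.2805,.0415],feed=.04); s("up")
move_l([.395,.2805,.041],feed=.12); hold(.1); s("out")
h=move_l([.395,.2805,.0135],feed=.05); s("near")
h=move_l([.395,.2805,.0120],feed=.01,max_force=4); s(h)
gripper_to(.035); s("open")
move_l([.395,.2805,.0170],feed=.03); s("raised")
gripper_to(0.,f_grip=70); s("closed")
p,_=get_image("side");cv2.imwrite("pics/s8.png",cv2.resize(p[130:270,220:400,::-1],None,fx=4.2,fy=4.2,interpolation=2))
E
```

```text
up [0.52238 0.28036 0.04135] [-2.75  0.92 -2.22] 0.0129 13.725
out [0.39582 0.28056 0.0412 ] [-0.02  0.43 -2.35] 0.0127 15.0417
near [0.39416 0.28004 0.01319] [-3.74 -2.74  5.98] 0.0128 15.7417
True [0.39409 0.28    0.01315] [-0.88 -0.99  6.41] 0.0125 15.95
open [0.39296 0.27951 0.01228] [-0.34  0.25  0.6 ] 0.0351 16.2917
raised [0.39544 0.28069 0.01736] [-0.05 -0.4  -0.23] 0.035 16.6083
closed [0.39512 0.28049 0.01724] [-0.41 -1.26  3.46] 0.0125 16.9333
```

View pics/s8.png

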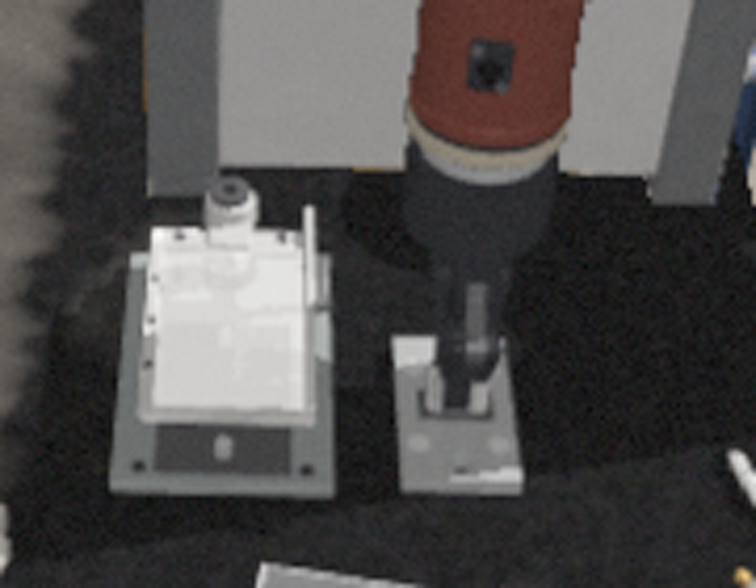

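Regripped on the bench, with the guard shut behind. I'll measure the plate's x offset in the grip from the side view edges.

```bash
python3 - <<'E'
from edge import *
from a import *
p,_=get_image("side"); p2,_=get_image("side"); g=(cv2.cvtColor(p,cv2.COLOR_RGB2GRAY).astype(float)+cv2.cvtColor(p2,cv2.COLOR_RGB2GRAY))/2
np.savez("s8.npz",p=p)
f=lambda x,y:(220+(x+.5)/4.2-.5,130+(y+.5)/4.2-.5)
E=[]
for q in((f(394,372),f(401,478)),(f(508,345),f(521,468))):
    l=line("side",g,*q,.010,L=2.5); y=.3*1000; x=l[0][0]+(y-l[0][1])*l[1][0]/l[1][1]; E.append(x); print(l, "x at y300",x)
print("centre x",np.mean(E),"width",E[0]-E[1]); o=observe(); print(o["eef_pos"],o["time_s"])
E
```

```text
(array([426.4832 , 295.01718], dtype=float32), array([ 0.01198688, -0.9999282 ], dtype=float32), 60, np.float64(0.23067785246280806)) x at y300 426.42346
(array([360.86804, 275.45825], dtype=float32), array([ 0.00766516, -0.9999706 ], dtype=float32), 59, np.float64(0.1793248463446748)) x at y300 360.67993
centre x 393.5517 width 65.74353
[0.39515968 0.2805144  0.01725695] 17.0833
```

Offset is 1.4 mm, as expected. Carrying in again with TCP target x = 0.5234.

```bash
python3 - <<'E'
from a import *
def s(t): o=observe();print(t,o["eef_pos"].round(5),o["ft_force"].round(2),o["torque"].round(3),o["opening"].__round__(4),o["time_s"])
move_l([.395,.2806,.0452],feed=.08); s("lift")
print(move_l([.5236,.2806,.0452],feed=.09,max_force=20)); hold(.15); s("in")
e=.5234-observe()["eef_pos"][0]; x=.5236+np.clip(e,-.001,.001)
for z in (.040,.036,.032,.031):
    h=move_l([x,.2806,z],feed=.025,max_force=10); s((z,h))
    if h: break
p,_=get_image("side");cv2.imwrite("pics/s9.png",cv2.resize(p[130:270,200:380,::-1],None,fx=4.2,fy=4.2,interpolation=2))
print(x)
E
```

```text
lift [0.39504 0.28065 0.04529] [-0.83  0.62 -3.7 ] [ 0.038 -0.056  0.003] 0.0125 17.5833
False
in [0.52304 0.28104 0.04499] [-1.94  5.06 -2.92] [0.816 0.333 0.05 ] 0.0127 19.3083
(0.04, False) [0.52365 0.28047 0.03978] [-1.53  3.13 -2.85] [ 0.434  0.312 -0.049] 0.0123 19.6667
(0.036, False) [0.52373 0.28046 0.0357 ] [-2.15  2.24 -2.31] [ 0.347  0.342 -0.059] 0.0122 19.975
(0.032, False) [0.5237  0.28053 0.03164] [-2.32  1.38 -2.6 ] [ 0.296  0.308 -0.058] 0.0122 20.2833
(0.031, False) [0.52391 0.28054 0.03092] [-1.74  2.03 -1.84] [ 0.268  0.341 -0.039] 0.0122 20.5333
0.5239616000013039
```

View pics/s9.png

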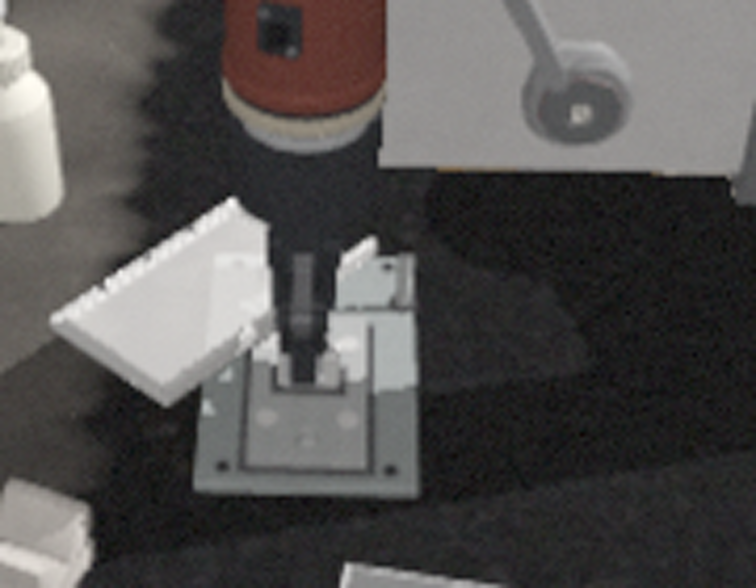

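The dowel is in the hole at crop (306,440) and there is no resistance yet. Lowering on.

```bash
python3 - <<'E'
from a import *
def s(t): o=observe();print(t,o["eef_pos"].round(5),o["ft_force"].round(2),o["torque"].round(3),o["time_s"])
for z in (.0302,.0295,.029,.0285,.028):
    h=move_l([.5235,.2806,z],feed=.012,max_force=10); s((z,h))
    if h or observe()["ft_force"][2]>5: break
from dep2 import tilt
tilt(4);s("")
E
```

```text
(0.0302, False) [0.52354 0.28062 0.03028] [-1.73  2.2  -0.2 ] [ 0.227  0.283 -0.042] 20.8333
(0.0295, False) [0.52357 0.28063 0.02955] [-2.33  2.09 -1.05] [ 0.233  0.295 -0.081] 21.0833
(0.029, False) [0.52366 0.28064 0.02925] [-2.68  0.84  1.82] [ 0.217  0.432 -0.068] 21.3333
(0.0285, False) [0.52365 0.28065 0.02923] [-4.71  0.73  6.45] [ 0.069  0.684 -0.052] 21.5833
Y  -55 plate n 5 med 23.09 std 0.30 | base n 20 med 12.93
Y  -45 plate n 15 med 23.16 std 0.71 | base n 20 med 13.21
Y  -34 plate n 17 med 23.35 std 0.69 | base n 20 med 12.74
Y  -24 plate n 12 med 23.71 std 0.57 | base n 20 med 12.95
Y  -14 plate n 12 med 23.12 std 0.80 | base n 26 med 12.90
Y   -4 plate n 11 med 23.19 std 0.75 | base n 21 med 12.82
Y    5 plate n 16 med 23.48 std 1.84 | base n 26 med 12.90
Y   15 plate n 16 med 23.26 std 0.56 | base n 22 med 13.14
Y   25 plate n 16 med 22.94 std 0.59 | base n 26 med 13.11
Y   35 plate n 20 med 23.42 std 0.66 | base n 24 med 12.71
Y   45 plate n 19 med 22.53 std 0.59 | base n 25 med 12.92
Y   55 plate n 39 med 21.60 std 3.96 | base n 26 med 12.98
 [0.52367 0.28062 0.02923] [-4.53  0.78  6.11] [0.052 0.675 0.005] 21.7833
```

It stopped hard at TCP z 0.0292, exactly the predicted seat height, and depth shows the plate level at 10.2 mm above the base (its own thickness is 10 mm). It's seated. Releasing and lifting clear.

```bash
python3 - <<'E'
from a import *
def s(t): o=observe();print(t,o["eef_pos"].round(5),o["ft_force"].round(2),o["opening"].__round__(4),o["time_s"])
gripper_to(.032); s("open")
p,_=get_image("side")
move_l([.5235,.2806,.075],feed=.07); s("up1")
move_l([.5235,.2806,.16],feed=.15); s("up2")
hold(.8)
q,_=get_image("side"); np.savez("s10.npz",p=q)
cv2.imwrite("pics/s10.png",cv2.resize(cv2.hconcat([p[150:260,200:340,::-1],q[150:260,200:340,::-1]]),None,fx=2.8,fy=2.8,interpolation=2)); s("")
E
```

```text
open [0.52401 0.28296 0.02897] [-1.27 10.42 -0.73] 0.0319 22.1083
up1 [0.52384 0.28031 0.0752 ] [-0.83 -0.28 -1.03] 0.0322 22.975
up2 [0.52288 0.28035 0.15894] [-0.2  -0.71 -0.4 ] 0.0319 23.6917
 [0.52352 0.28058 0.16005] [-0.48 -0.47  0.08] 0.0324 24.5417
```

View pics/s10.png

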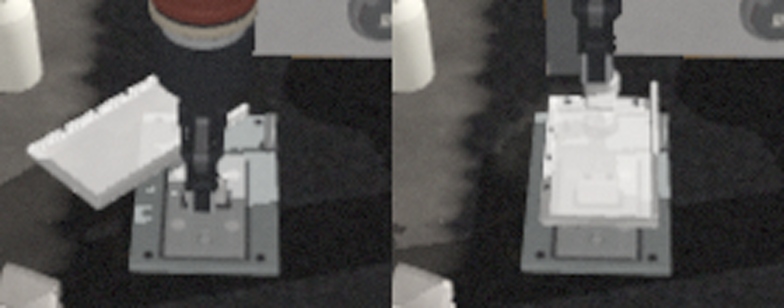

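Left panel: released, with the guard still held. Right panel: guard swung back over the seated plate. I'll move the arm away and check against the first pictures.

```bash
python3 - <<'E'
from a import *
set_joints([1.083,.22,1.526,0,1.395,-.126]); 
p,d=get_image("top");q,e=get_image("side")
t0=np.load("top0.npz")["p"];s0=np.load("side0.npz")["p"]
cv2.imwrite("pics/f1.png",cv2.resize(cv2.hconcat([t0[165:245,240:360,::-1],p[165:245,240:360,::-1]]),None,fx=3.3,fy=3.3,interpolation=2))
cv2.imwrite("pics/f2.png",cv2.resize(cv2.hconcat([s0[165:265,230:320,::-1],q[165:265,230:320,::-1]]),None,fx=4.2,fy=4.2,interpolation=2))
df=np.abs(p.astype(int)-t0).max(2)>40; ds=np.abs(q.astype(int)-s0).max(2)>40
cv2.imwrite("pics/f3.png",cv2.resize(np.hstack([df,ds]).astype(np.uint8)*255,(800,300),interpolation=cv2.INTER_AREA))
# plate end edge height (uncovered left end), side view
P=cloud("side",e);X=P[...,0]-.522;Y=P[...,1]-.2782;z=P[...,2]*1e3
m=(abs(X)<.026)&(Y>.046)&(Y<.053)&(z>5)&(z<40)&(abs(X)>.008); print("plate end z",np.median(z[m]),m.sum())
o=observe();print(o["time_s"],o["ft_force"].round(2))
E
```

```text
plate end z 22.94227358439033 34
26.2417 [ 0.24 -0.06 -0.9 ]
```

View pics/f1.png

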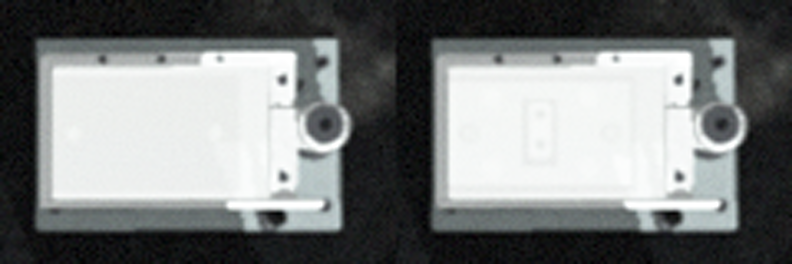

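View pics/f2.png

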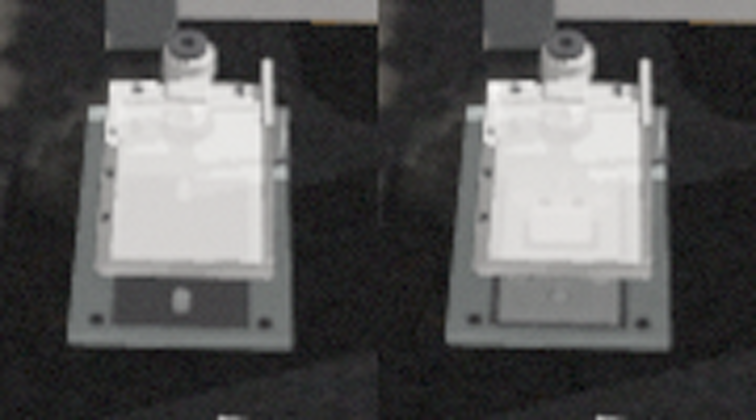

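View pics/f3.png

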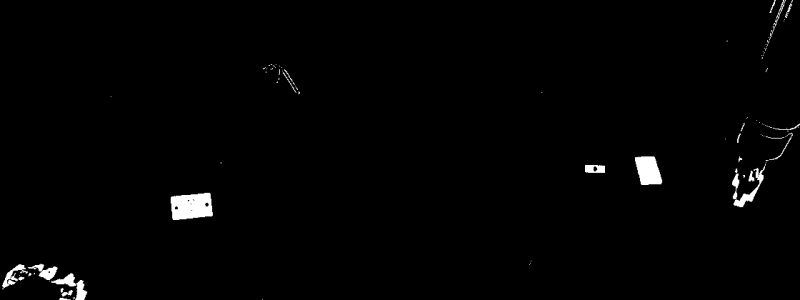

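The guard is back exactly on its stop, and the plate's screws and both holes sit concentric over the dowels. But the difference image shows a trace at the wash bottle, so I'll check whether it moved.

```bash
python3 - <<'E'
from a import *
t0=np.load("top0.npz")["p"];s0=np.load("side0.npz")["p"]
p,_=get_image("top");q,_=get_image("side")
cv2.imwrite("pics/w.png",cv2.resize(cv2.hconcat([t0[80:140,345:425,::-1],p[80:140,345:425,::-1]]),None,fx=4.9,fy=4.9,interpolation=2))
cv2.imwrite("pics/w2.png",cv2.resize(cv2.hconcat([s0[105:190,180:235,::-1],q[105:190,180:235,::-1]]),None,fx=6,fy=6,interpolation=2))
def sh(a,b,r): 
    u,v,w,h=r; f=lambda x:cv2.cvtColor(x,cv2.COLOR_RGB2GRAY)[v:v+h,u:u+w].astype(np.float64)
    return cv2.phaseCorrelate(f(a),f(b),cv2.createHanningWindow((w,h),cv2.CV_64F))
for n,r in(("bottle body",(355,85,36,50)),("spout",(385,85,40,50)),("vblocks",(165,112,80,45)),("loupe?",(185,265,26,26)),("base",(245,170,100,70))): print(n,sh(t0,p,r))
print("side bottle",sh(s0,q,(185,125,45,65)),sh(s0,q,(195,105,40,30)), "side ref",sh(s0,q,(265,130,120,40)))
E
```

```text
bottle body ((-0.11512399194922551, -0.0987958469931236), 1.0504648708631383)
spout ((-0.6911730448826603, -0.12508802148838427), 0.9815786452489341)
vblocks ((-0.199139591981222, 0.5280564119133189), 0.8968023145365465)
loupe? ((0.7169533154182126, 0.4218731882964111), 0.905628039038253)
base ((0.022122273710522222, 0.09229611849856667), 0.9132071566708582)
side bottle ((0.6730325013237106, -0.036165459487591534), 1.009060175877975) ((-0.02006928551323739, -0.09631373790968567), 0.9722769993333278) side ref ((-0.03822457158516812, 0.0030017181219683664), 0.9021505916330749)
```

View pics/w.png

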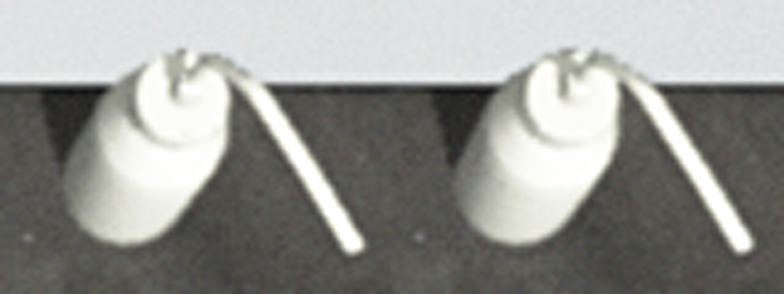

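View pics/w2.png

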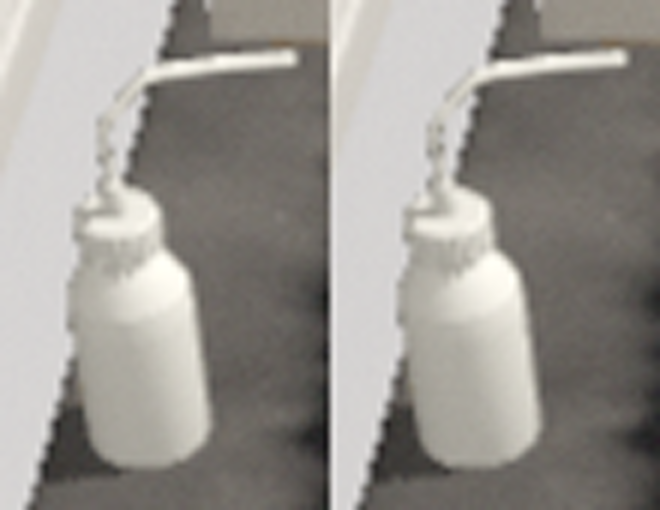

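```bash
python3 - <<'E'
from h import *
t0=np.load("top0.npz")["p"]; L={"t0":cv2.imread("pics/top0.png"),"t1":cv2.imread("pics/t1.png"),"t2":cv2.imread("pics/t2.png")}
from plant import get_image,observe
L["now"]=get_image("top")[0][:,:,::-1]
def cents(im):
    g=cv2.cvtColor(np.ascontiguousarray(im),cv2.COLOR_BGR2GRAY).astype(float); out=[]
    for v in(110,118,126):
        r=np.clip(g[v,388:425]-120,0,None); out.append(round(388+(r@np.arange(37))/r.sum(),2))
    return out
for k,v in L.items(): print(k,cents(v))
print(observe()["time_s"])
E
```

```text
t0 [np.float64(399.04), np.float64(409.72), np.float64(414.48)]
t1 [np.float64(399.02), np.float64(409.19), np.float64(414.02)]
t2 [np.float64(399.1), np.float64(409.27), np.float64(414.07)]
now [np.float64(399.1), np.float64(409.21), np.float64(414.02)]
26.3917
```

The spout's half-pixel shift was already there at 1.8 s, before I touched anything, and it hasn't changed since. That is the bottle settling at the start. Handing in.

```bash
python3 -c "
from plant import *
print(observe()['time_s']); job_done()"
```

```text
26.3917
the job is handed in; nothing more can be done
```

The master plate is seated flat over both dowels with the guard shut over it, and I handed the job in at 26.4 s of the 38 s allowed. No verdict came back.

**What I did:** I gripped the bar, carried the plate in from the front with the fingers holding the guard open, and lowered it over the dowels. I let go only once it was down, then lifted straight up so the guard could swing shut.

**First try failed:** The plate stopped level about 1.4 mm above the base. The forces pointed to the gripper finger riding on top of the guard lip, with up to about 15 N upward at the wrist. I backed out, set the plate down on the bench in front of the nest, and regripped 4 mm higher. The second try seated it, so the guard opened and shut one extra time.

**Last checks:**
- **Seating:** the arm stopped within 0.1 mm of the predicted seat height. Depth showed the plate level, 10.2 mm above the base (it is 10 mm thick), with the holes centred on the dowels.
- **Guard:** it looks the same as in the first pictures, back on its stop.
- **Robot:** it is clear of everything, back at its start pose.
- **Bystanders:** the V-block and the loupe show no displacement in the before/after difference image. The wash bottle's spout shifted half a pixel, but that happened before I touched anything and did not change afterwards.
- **One disagreement:** the side camera reads about 2 mm lower in y than the top camera. I used the top camera for y.

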